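# Clamp the file handpiece in its bit-change stand

### The job

Get the electric nail file's handpiece ready for a bit change, using only pushes of the fingertips: push the handpiece by its tail along the cradle until its nose is fully home against the slotted stop, then push the red lever of the toggle clamp down past its dead point until it snaps into lock and holds the handpiece. Do not lift the handpiece, and leave the other things on the table where they are.

Things in the scene. Friction and masses are not known exactly. Their poses are not given: they have to be found in the camera images.
- stand: bit-change stand, fixed: dark teal base plate 130x192x10 mm with a pink cradle. Origin on the table under the cradle's centre line; cradle floor at z = 10 mm. The cradle runs along the stand's y: rails 14 mm high, 22.6 mm apart, from y = -59 to +34 mm, flared to +49 mm; the plain base is a level floor on to y = +116 mm. Handpiece slides towards -y to get home. Plate spans x = -28 to +102 mm
- stop (a point): foot of the stop at the cradle's closed end (stand y = -59.5 mm), on the cradle floor's centre line: two pink posts 24 mm high over the floor, with a 6 mm slot between them for the bit
- handpiece: loose grey handpiece of the electric file: barrel 20 mm thick, about 115 g, lying in the cradle, drawn back 18 to 45 mm. Origin on the cradle floor under the barrel; +y points from nose to tail. Nose cone ends at y = -59 mm (the thin bit goes on to -83 through the slot), barrel at +65, thin tail sleeve at +81. Fully home its origin is at the stand's y = 0, within 2 mm. Slides at about 1 N
- handpiece_mid (a point): point on the handpiece's axis above its origin, 10 mm above the cradle floor
- handpiece_tail (a point): middle of the end face of the handpiece's tail sleeve (9 mm round), on the handpiece's axis, 10 mm above the cradle floor: push here towards the stand's -y
- lever (a joint): angle of the clamp lever, rad: 0 open (upright); grows as it is pushed to the stand's +x and down; dead point near 1.15; beyond it snaps by itself to 1.40 = locked (10 degrees above level). Light at first; from 0.75 the pad squeezes: up to about 5 N at the grip, falling to nothing at the dead point. Left short of that, it eases back to about 0.8
- lever_grip (a point): on the centre line of the lever's red grip, 70 mm from the pivot. The grip is round, 17 mm in diameter, from 36 to 88 mm from the pivot. Nothing stands under the swinging grip
- lever_pivot (a point): pivot of the lever, 60 mm above the table, at x = 86 mm, y = -15 mm of the stand, in a steel bracket (x = 39 to 96 mm, up to z = 68 mm); pivot axis parallel to the stand's y. On the robot's side of it the hold-down arm, raised at first (up to z = 95 mm, x = -5 to 50 mm), comes down on the handpiece as the lever is pushed
- clamp_pad: black rubber pad, 15 mm round, under the end of the hold-down arm, sprung; at lock it sits on top of the barrel and presses it with about 12 N. Origin on the pad's axis at the level of the arm's centre line
- buffer_block: lilac buffer block, 26x93x25 mm, a bystander; origin in the middle of its underside
- polish_red: red polish bottle with a black cap, 27x34x74 mm, a bystander; origin in the middle of its underside
- soak_clip: green soak-off clip, 16x54x17 mm, a bystander; origin in the middle of its underside
- pigment_pot: small round pigment pot with a black lid, 32x32x23 mm, a bystander; origin in the middle of its underside
- polish_blue: blue polish bottle with a grey-white cap, 27x34x88 mm, a bystander; origin in the middle of its underside
- polish_pink: pink polish bottle with a black cap, 27x34x78 mm, a bystander; origin in the middle of its underside
Not all that is in view belongs to the job. What is shaped like the handpiece but yellow is not meant.

How it is judged:
By the outcome, as a careful person would: the job done as asked, in the order asked, and still so for the second after the job is handed in, with the robot touching nothing.
It also fails if it takes over 45 s, if anything falls off the work surface, if the arm or the gripper's body presses on something with over 40 N, if the wrist force passes 120 N, or if a joint passes its speed limit or range.

### The arm

A 6-joint arm with a two-finger parallel gripper is mounted at the origin on a cart in front of the work surface, level with it; the furniture and walls round the work are solid. World frame = base frame: x ahead of the robot, y to its left, z up, the work surface at z = 0. Lengths are in m, angles in degrees, forces in N, time in s.
With the tool pointing down it reaches from about 0.25 to 0.775 m from the base axis. Payload 4 kg.
Tool frame: the origin (TCP) lies on the centre line of the jaws, within the pads' length; the fingertips stand r.tip_reach ahead of it and the grasp point (between the pads) lies 2 mm behind it (r.tip_reach is the distance from the TCP to the fingertips, in m); z points along the fingers, y is the line along which they close (so a half turn about z gives the same grasp; the last joint's range is limited). The gripper opens to 94 mm and grips with 3 to 60 N. Pads are 16 mm wide; open, the fingers measure 119 mm over their backs; the gripper's body (75 mm by 177 mm) begins 78 mm behind the grasp point.
Start: joints at [-73.287, 4.996, 78.535, -0, 96.463, -5.907], TCP at [0.212, -0.508, 0.184] pointing down, gripper open.
Joint ranges: [-177.83, 177.83], [-43.37, 116.18], [15.69, 146.23], [-61.86, 241.86], [9.47, 152.12], [-147.06, 147.06]. Speed limits (degrees/s): [159.86, 159.86, 180, 180, 180, 180].

### API

Orientations are given as a 3x3 rotation matrix whose columns are the frame's x, y, z axes.
In Python, from workcell import r gives the robot as it stands. The module is installed in compiled form; this text tells all that it offers.
- The arm moves only by the shell command python3 -m inch 'ROWS' [FORCE]. ROWS is JSON, a list of rows, each a list of 3 entries, a list of its own where there are three numbers: the shift along the tool's x, y, z in units of 0.1 m (1.0 is 0.1 m), then the turn, a rotation vector about the tool's x, y, z in units of pi rad (1.0 is pi rad), then the opening, from -1 (shut) to 1 (fully open), so that 0 is half open. A call has 1 to 10 rows; each row is the pose to reach, as a shift and turn from the pose commanded when the call began, along the tool's axes at that moment, turning the shorter way round; what a row does not reach only later rows make up. A row lasts 1/12 s, in which the tool goes at most 41.7 mm and 7.16 degrees, less where a joint would pass 70% of its speed; a pose out of reach is approached as far as the arm can. A call with a number of a shift or a turn outside -1 to 1 is refused whole. A call with a gripper value outside its range is refused whole. The fingers move at their own pace and stop on an object; FORCE is the grip in N (left out, the last holds). Time passes only in rows, so rows that repeat a pose let the fingers close. It gives the time, the measured TCP pose, the force, the opening and the grip force at its end, in the units of the state.
- r.read_state(): the state, without advancing time (a new reading comes with each control period).
- r.grab_frame(name): name is "scene" or "side" or "wrist"; returns a dict with "pixels" (480x640x3 uint8, red, green, blue), "fx", "fy", "cx", "cy" (pixels), "R" (3x3) and "t" (3): a world point X has camera coordinates R X + t; the wrist camera has in their place "tool_from_camera" (4x4, takes a point from camera to tool coordinates, whose origin is the TCP and whose axes are the flange's). Camera axes: x right, y down, z forward; pixel columns grow to the right and rows downward; lengths in m; the calibration is good to about 2 mm. A picture is of the moment at which its call begins: read the wrist's pose just before it. There is no depth.
- r.job_done(): hands the job in; it is judged then, once.
Trained networks look in the newest picture that a camera, given by its name, has taken for a name from the list of things; names that differ only in an ending like _2 or _b are one class to them, and where a whole thing is asked for, a point or a joint stands for the part that bears it (a point fixed in the world has none). Each returns a list of dicts, best first, with "score" (0 to 1); they miss things now and then, are a little off and sometimes report something else, mostly with a low value. They report only what shows in the picture. A call takes as long as a camera call. They do not tell look-alikes from the thing itself.
- r.recognise(thing, camera): "bbox" ([left, top, right, bottom] in pixels, round what is visible of it).
The state is a dict: "time": time; "joint_positions": joint angles; "joint_vel": joint speeds; "tau": joint torques, N m; "tcp_pos": TCP position; "tool_rot": TCP orientation; "contact_force": force on the tool from outside, world axes, zero at the start; "moment": the same for the moment, N m; "gripper_width": finger opening in m; "gripper_force": force on a finger pad.
Only numpy, scipy, OpenCV 4.12 (cv2) and the standard library are available. Lean on these libraries where they do the work, as an engineer would, in place of code of your own. Each camera call takes 0.05 s, during which the arm holds its last target. There are 200 camera calls.

## Working session

There is one attempt and no reset: what is moved stays moved. The work goes in short steps, Python scripts to look and compute and a shell command to move; the robot and the scene stay as the last step left them, time stands still between calls to the robot, and variables do not carry over. Pictures are saved under pics/ and viewed, at most 10 in all, crops included, and the job is handed in when it is done.

```bash
mkdir -p pics
python3 - <<'E'
from workcell import r
import cv2
s=r.read_state();print(s['time'],s['tcp_pos'],s['tool_rot'],s['gripper_width'],r.tip_reach)
for n in("scene","side"):
    f=r.grab_frame(n);cv2.imwrite(f'pics/{n}.png',f['pixels'][:,:,::-1])
    print(n,f['fx'],f['cx'],f['cy'],f['R'],f['t'])
    for t in("stand","handpiece","handpiece_tail","lever","lever_grip","lever_pivot","clamp_pad","stop"):
        try: print(t,[(d['score'],[round(v) for v in d['bbox']]) for d in r.recognise(t,n)][:3])
        except Exception as e: print(t,e)
E
```

```text
0.0 [ 0.21137264 -0.50712409  0.18231623] [[ 9.23070910e-01  3.84629305e-01 -6.26601917e-04]
 [ 3.84629751e-01 -9.23068585e-01  2.08386466e-03]
 [ 2.23118873e-04 -2.16456459e-03 -9.99997632e-01]] 0.09430391864654904 0.017
scene 464.9997999077052 318.07391832722755 240.85817643857766 [[-0.47126759 -0.88192039 -0.01110318]
 [-0.61798425  0.33915887 -0.70927197]
 [ 0.62928716 -0.3273953  -0.7048475 ]] [0.25090542 0.45847261 1.0461699 ]
stand [(0.86, [285, 233, 355, 314])]
handpiece [(0.64, [330, 218, 359, 235]), (0.62, [304, 282, 338, 306])]
handpiece_tail [(0.69, [323, 216, 357, 236]), (0.64, [302, 282, 341, 306])]
lever []
lever_grip [(0.59, [317, 231, 324, 261])]
lever_pivot [(0.83, [281, 235, 357, 314]), (0.55, [233, 358, 252, 375])]
clamp_pad []
stop [(0.65, [284, 231, 361, 316])]
side 476.3740576097047 324.8295631688258 242.15291666228788 [[ 0.98388629 -0.17875462  0.00381407]
 [-0.11397391 -0.64347634 -0.75693339]
 [ 0.13775961  0.74430168 -0.65348091]] [-0.59560521  0.11660765  1.094325  ]
stand [(0.92, [258, 225, 335, 298])]
handpiece [(0.84, [232, 308, 249, 365]), (0.71, [358, 296, 412, 328]), (0.59, [268, 238, 290, 281])]
handpiece_tail [(0.87, [234, 300, 248, 363]), (0.67, [269, 242, 288, 281]), (0.65, [310, 224, 324, 261])]
lever [(0.53, [312, 223, 326, 264])]
lever_grip [(0.64, [310, 222, 324, 258])]
lever_pivot [(0.6, [260, 224, 332, 303])]
clamp_pad [(0.31, [257, 224, 331, 298])]
stop [(0.96, [264, 226, 335, 301])]
```

Run:
```python
import cv2,numpy as np
a=cv2.imread('pics/scene.png')[190:340,210:410];b=cv2.imread('pics/side.png')[190:370,210:430]
cv2.imwrite('pics/c1.png',cv2.resize(a,(800,600),interpolation=3))
cv2.imwrite('pics/c2.png',cv2.resize(b,(733,600),interpolation=3))
```

```text
(no output)
```

View pics/c1.png

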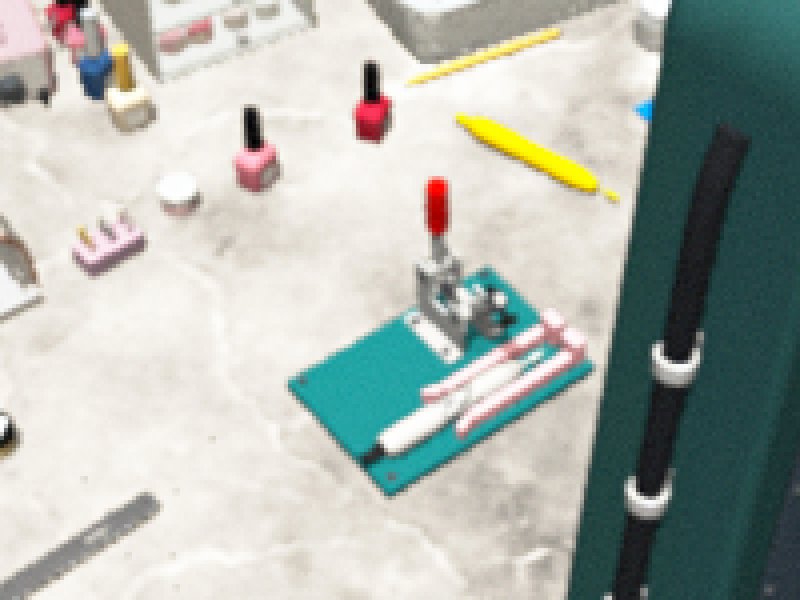

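View pics/c2.png

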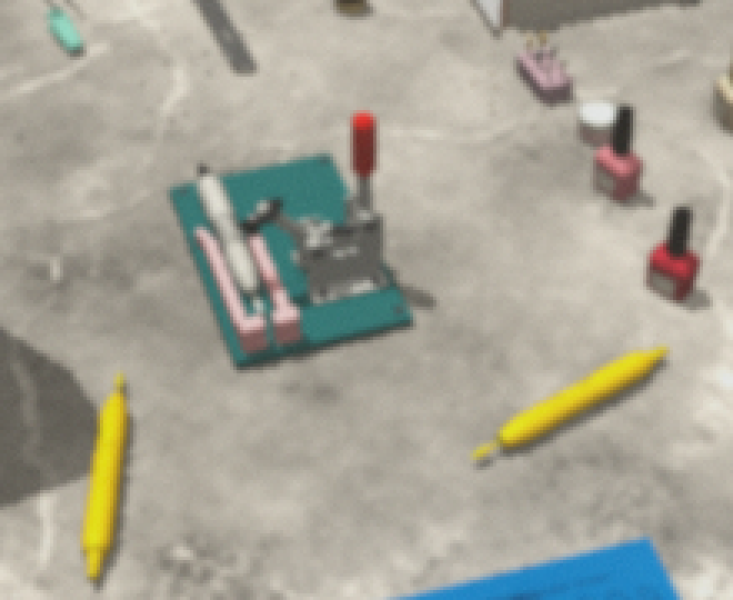

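View pics/scene.png

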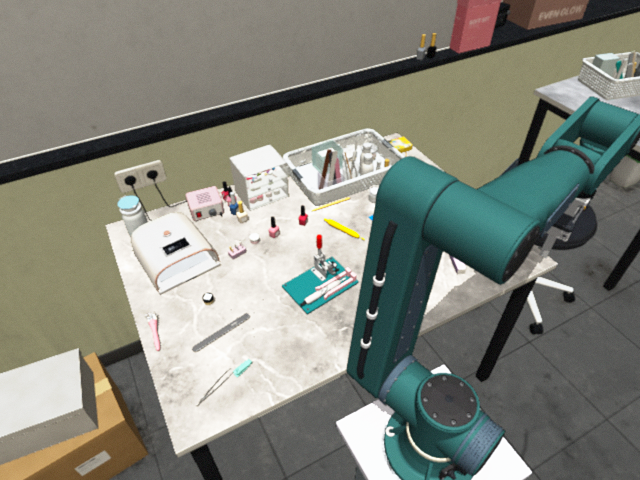

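```bash
cat > h.py <<'E'
import numpy as np,json
from scipy.optimize import least_squares
def proj(f,X):
    c=np.atleast_2d(X)@np.array(f['R']).T+np.array(f['t']);return np.c_[f['fx']*c[:,0]/c[:,2]+f['cx'],f['fy']*c[:,1]/c[:,2]+f['cy']]
def wristcam(f,s):
    T=np.eye(4);T[:3,:3]=s['tool_rot'];T[:3,3]=s['tcp_pos'];M=np.linalg.inv(T@np.array(f['tool_from_camera']))
    return dict(fx=f['fx'],fy=f['fy'],cx=f['cx'],cy=f['cy'],R=M[:3,:3],t=M[:3,3])
def w(p,X):
    X=np.atleast_2d(X);c,s=np.cos(p[2]),np.sin(p[2]);return np.c_[p[0]+c*X[:,0]-s*X[:,1],p[1]+s*X[:,0]+c*X[:,1],X[:,2]]
def fit(obs,p0):
    return least_squares(lambda p:np.concatenate([(proj(f,w(p,X))-u).ravel() for f,X,u in obs]),p0)
C=np.array([[-28,116,10],[102,116,10],[102,-76,10],[-28,-76,10]])/1e3
E
python3 - <<'E'
from h import *
from workcell import r
S=r.grab_frame('scene');D=r.grab_frame('side')
us=np.array([[307.5,313.3],[282.5,285.8],[331,257],[358,282]])
ud=np.array([[261,246],[309,236.5],[333.6,286.6],[281.4,299.8]])
for y in(0,1.5,3,4.5):
    o=fit([(S,C,us),(D,C,ud)],[.45,0,y])
    print(o.cost,o.x,np.degrees(o.x[2]))
best=min((fit([(S,C,us),(D,C,ud)],[.45,0,y]) for y in(0,1.5,3,4.5)),key=lambda o:o.cost);print(best.fun.round(1))
p=best.x;P=dict(pivot=[86,-15,60],grip=[86,-15,130],home_tail=[0,81,20],tail_end=[0,111,20]);
for k,v in P.items():print(k,w(p,np.array(v)/1e3),proj(S,w(p,np.array(v)/1e3)),proj(D,w(p,np.array(v)/1e3)))
s=r.read_state();print(s['tcp_pos'])
E
```

```text
18.246727268405763 [ 0.49698285 -0.03363018  0.16076412] 9.211105402437402
18.24672726846009 [ 0.49698285 -0.03363018  0.16076424] 9.211112670647696
18.24672726840084 [ 0.49698285 -0.03363018  0.16076415] 9.21110724617338
18.246727268410126 [ 0.49698285 -0.03363018  6.44394941] 369.21110479178753
[ 0.2 -1.2 -1.  -2.1  1.4 -2.3  1.8 -2.2 -1.6 -0.5 -0.8 -1.8  0.3 -1.7
 -1.8 -1.1]
pivot [[ 0.58427499 -0.03467052  0.06      ]] [[319.91185009 255.34533969]] [[318.68335966 253.70350131]]
grip [[ 0.58427499 -0.03467052  0.13      ]] [[319.70884115 238.56928086]] [[318.53866332 230.47872845]]
home_tail [[0.48401697 0.04632535 0.02      ]] [[311.64395911 297.46919991]] [[273.42488109 248.7982298 ]]
tail_end [[0.47921479 0.0759385  0.02      ]] [[303.10653291 302.64209361]] [[270.37332614 241.35606506]]
[ 0.21152827 -0.50772688  0.18352895]
```

Candidates for the handpiece are the grey-white one in the teal stand (scene 318,294; side 270,265) and two yellow ones (scene 343,229; side 240,337 and 385,312). I choose the grey one in the stand. The red lever stands at scene (319,240). The tail is the dark end, towards +y of the world. I'll move to an overhead view and turn the tool so its x lies along the stand's y.

```bash
python3 -m inch '[[[0.2,-0.2,-0.4],[0,0,-0.04],-1],[[0.4,-0.4,-0.7],[0,0,-0.08],-1],[[0.6,-0.6,-1],[0,0,-0.12],-1],[[0.8,-0.8,-1],[0,0,-0.16],-1],[[1,-0.83,-1],[0,0,-0.2],-1],[[1,-0.83,-1],[0,0,-0.2],-1]]' 10
python3 -m inch '[[[0.3,0,-0.1],[0,0,-0.04],-1],[[0.6,0,-0.2],[0,0,-0.08],-1],[[0.9,-0.06,-0.37],[0,0,-0.12],-1],[[1,-0.06,-0.37],[0,0,-0.16],-1],[[1,-0.06,-0.37],[0,0,-0.2],-1],[[1,-0.06,-0.37],[0,0,-0.2255],-1]]'
python3 -m inch '[[[0.3,0.25,0],[0,0,0],-1],[[0.6,0.5,0],[0,0,0],-1],[[0.97,0.73,0],[0,0,0],-1],[[0.97,0.73,0],[0,0,0],-1]]'
python3 -m inch '[[[0.3,0.25,0],[0,0,0],-1],[[0.6,0.5,0],[0,0,0],-1],[[0.97,0.73,0],[0,0,0],-1],[[0.97,0.73,0],[0,0,0],-1]]'
python3 -m inch '[[[0.3,0.25,0],[0,0,0],-1],[[0.6,0.5,0],[0,0,0],-1],[[0.97,0.73,0],[0,0,0],-1],[[0.97,0.73,0],[0,0,0],-1],[[0.97,0.73,0],[0,0,0],-1]]'
cat >> h.py <<'E'
def shot(r,name):
    import cv2
    s=r.read_state();f=r.grab_frame('wrist');cv2.imwrite(f'pics/{name}.png',f['pixels'][:,:,::-1]);return wristcam(f,s),s
E
python3 - <<'E'
from h import *
from workcell import r
f,s=shot(r,'w1');print(s['time'],s['tcp_pos'],s['tool_rot'],s['joint_positions'])
p=[0.497,-.0336,.1608]
print(proj(f,w(p,C)).round(),proj(f,w(p,np.array([[0,81,20],[0,111,20],[86,-15,130]])/1e3)).round())
for t in('handpiece','handpiece_tail','lever_grip','stand'):print(t,[(d['score'],d['bbox']) for d in r.recognise(t,'wrist')][:3])
E
```

```text
time: 1.5
tcp_pos: [0.2742, -0.3909, 0.2857]
tool_rot: [[0.514, 0.858, 0.003], [0.858, -0.514, -0.003], [-0.001, 0.005, -1.0]]
contact_force: [-0.2, -0.1, 0.1]
gripper_width: 0.0573
gripper_force: 0.0
time: 2.0
tcp_pos: [0.319, -0.304, 0.3207]
tool_rot: [[-0.165, 0.986, 0.0], [0.986, 0.165, -0.001], [-0.001, -0.0, -1.0]]
contact_force: [0.0, 0.0, -0.9]
gripper_width: 0.0174
gripper_force: 0.0
time: 2.33
tcp_pos: [0.3772, -0.1921, 0.3204]
tool_rot: [[-0.166, 0.986, 0.001], [0.986, 0.166, 0.003], [0.002, 0.001, -1.0]]
contact_force: [-0.8, 0.8, -0.1]
gripper_width: 0.0004
gripper_force: 0.0
time: 2.67
tcp_pos: [0.4335, -0.0847, 0.3197]
tool_rot: [[-0.167, 0.986, -0.001], [0.986, 0.167, 0.003], [0.003, -0.0, -1.0]]
contact_force: [0.7, -0.8, -0.1]
gripper_width: 0.0006
gripper_force: 0.0
time: 3.08
tcp_pos: [0.4889, 0.0184, 0.3193]
tool_rot: [[-0.162, 0.987, -0.002], [0.987, 0.162, -0.001], [-0.0, -0.002, -1.0]]
contact_force: [0.2, -0.5, 0.5]
gripper_width: 0.0005
gripper_force: 0.0
3.0833 [0.48885044 0.01843506 0.3193383 ] [[-1.61859951e-01  9.86810954e-01 -2.34457628e-03]
 [ 9.86813633e-01  1.61858375e-01 -8.48339696e-04]
 [-4.57661599e-04 -2.45097206e-03 -9.99996892e-01]] [-4.43918303e+00 -1.90450139e+00  7.02748102e+01 -6.33737137e-02
  1.11759848e+02 -1.37774497e+01]
[[304. 153.]
 [399. 153.]
 [392. 284.]
 [306. 283.]] [[325. 179.]
 [325. 157.]
 [399. 273.]]
handpiece [(0.96, [238.1, 272.9, 254.9, 319.2]), (0.91, [318.7, 149.9, 336.3, 267.1]), (0.63, [434.5, 332.3, 489.4, 353.8])]
handpiece_tail [(0.96, [234.8, 272.2, 256.4, 318.5]), (0.94, [319.1, 146.0, 331.8, 265.0]), (0.65, [434.6, 328.3, 488.2, 346.3])]
lever_grip [(0.98, [369.6, 245.2, 413.0, 280.2])]
stand [(0.7, [304.5, 151.8, 408.5, 280.5])]
```

View pics/w1.png

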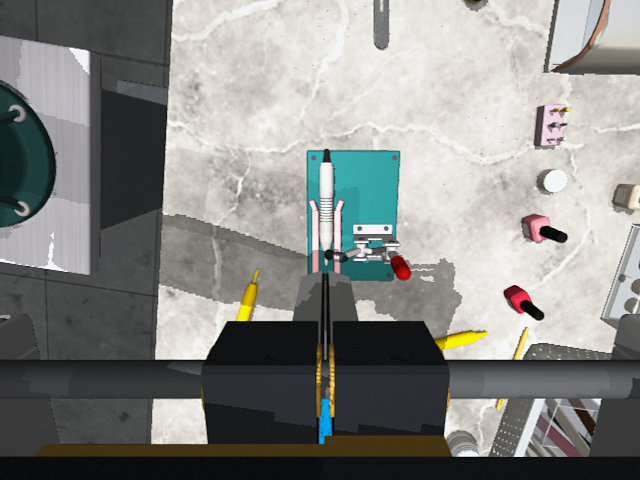

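The wrist view shows the stand with corners at (307,151), (399,151), (392,279) and (308,277). The grey handpiece is in the cradle with its tail end at about (326,149), and the lever's red grip is at (401,268). I'll refit the stand and locate the tail.

Run:
```python
from h import *
from workcell import r
import cv2
S=r.grab_frame('scene');D=r.grab_frame('side');f,s=shot(r,'w2')
us=np.array([[307.5,313.3],[282.5,285.8],[331,257],[358,282]]);ud=np.array([[261,246],[309,236.5],[333.6,286.6],[281.4,299.8]])
g=cv2.imread('pics/w2.png');hsv=cv2.cvtColor(g,cv2.COLOR_BGR2HSV)
m=cv2.inRange(hsv,(82,120,60),(98,255,255));m[:, :290]=0;m[:,420:]=0;m[:135]=0;m[300:]=0
ys,xs=np.nonzero(m);print(xs.min(),xs.max(),ys.min(),ys.max())
uw=np.array([[307,151],[399,151],[392.5,279],[308,277]])
o=fit([(f,C,uw)],[.497,-.034,.16]);print('wrist',o.x,o.fun.round(1))
o=fit([(S,C,us),(D,C,ud),(f,C,uw)],[.497,-.034,.16]);print('all',o.x,o.fun.round(1))
cv2.imwrite('pics/w2c.png',cv2.resize(g[135:215,295:405],(770,560),interpolation=3))
p=o.x
for y in(105,110,115,120,125):print(y,proj(f,w(p,[0,y/1e3,.02])).round(1))
```

```text
307 398 149 278
wrist [ 0.49801945 -0.03018572  0.15337773] [-1.  -1.9  1.4 -1.5  0.5  1.3 -0.9  2.9]
all [ 0.49765013 -0.03117184  0.15553404] [-0.9 -1.2 -1.8 -2.1  0.8 -2.2  1.  -2.  -1.2 -1.2 -0.4 -2.4  0.3 -2.3
 -1.8 -2.  -1.5 -1.2  0.8 -1.   0.3  1.7 -1.1  3.5]
105 [[325.8 158.3]]
110 [[325.8 154.5]]
115 [[325.8 150.7]]
120 [[325.8 146.9]]
125 [[325.8 143.1]]
```

View pics/w2c.png

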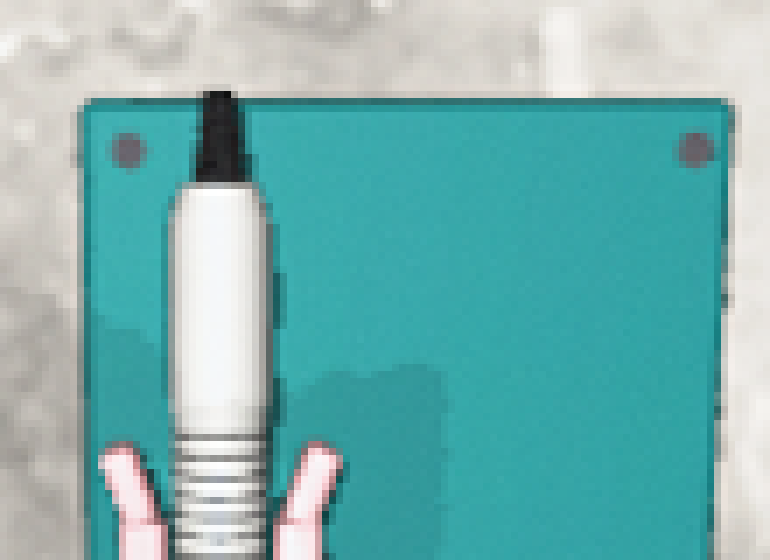

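Tail end is at (326,148), so at stand y≈118 mm (drawn back about 37 mm). I'll go behind it and descend.

```bash
python3 -m inch '[[[0.4,0,0],[0,0,0],-1],[[0.8,0,0],[0,0,0],-1],[[0.92,0.02,0.3],[0,0,0],-1],[[0.92,0.02,0.7],[0,0,0],-1],[[0.92,0.02,1],[0,0,0],-1]]'
python3 -m inch '[[[0,0,0.4],[0,0,0],-1],[[0,0,0.8],[0,0,0],-1],[[0,0,1],[0,0,0],-1],[[0,0,1],[0,0,0],-1]]'
python3 - <<'E'
from h import *
from workcell import r
import cv2
f,s=shot(r,'w3');print(s['tcp_pos'],s['contact_force'])
g=cv2.imread('pics/w3.png');cv2.imwrite('pics/w3c.png',g[0:480,100:600])
p=[.4977,-.0312,.1555]
c,sn=np.cos(p[2]),np.sin(p[2]);d=s['tcp_pos'][:2]-np.array(p[:2]);print('tcp in stand',c*d[0]+sn*d[1],-sn*d[0]+c*d[1])
for y in(110,115,120):print(y,proj(f,w(p,[0,y/1e3,.02])).round(1))
print(proj(f,w(p,C)).round())
E
```

```text
time: 3.9
tcp_pos: [0.4753, 0.1098, 0.2188]
tool_rot: [[-0.161, 0.987, 0.001], [0.987, 0.161, -0.0], [-0.0, 0.001, -1.0]]
contact_force: [1.2, -0.2, -1.2]
gripper_width: 0.0005
gripper_force: 0.0
time: 4.23
tcp_pos: [0.4714, 0.1083, 0.1144]
tool_rot: [[-0.159, 0.987, -0.012], [0.987, 0.159, -0.002], [0.0, -0.012, -1.0]]
contact_force: [0.2, 0.5, -0.8]
gripper_width: 0.0007
gripper_force: 0.0
[0.47143298 0.10828704 0.11436195] [ 0.15879466  0.50415537 -0.8232902 ]
tcp in stand -0.004347158058285727 0.14187210046489218
110 [[330.2 271.1]]
115 [[330.3 265.6]]
120 [[330.3 260.1]]
[[299. 261.]
 [445. 262.]
 [429. 441.]
 [301. 439.]]
```

View pics/w3c.png

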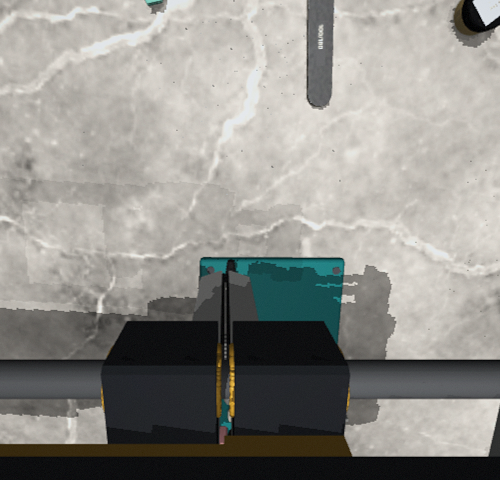

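The tail end shows at (331,260), so at y≈120 mm and nearly on the centre line. I'll descend behind it.

```bash
python3 -m inch '[[[0,0,0.3],[0,0,0],-1],[[0,0,0.6],[0,0,0],-1],[[0,0,0.83],[0,0,0],-1],[[0,0,0.83],[0,0,0],-1],[[0,0,0.83],[0,0,0],-1],[[0,0,0.83],[0,0,0],-1]]'
```

```text
time: 4.78
tcp_pos: [0.4782, 0.1094, 0.0407]
tool_rot: [[-0.16, 0.987, 0.005], [0.987, 0.16, 0.001], [-0.0, 0.005, -1.0]]
contact_force: [-0.6, -0.5, -0.4]
gripper_width: 0.0003
gripper_force: 0.0
```

```bash
python3 -m inch '[[[0,-0.02,0.07],[0,0,0],-1],[[0,-0.02,0.07],[0,0,0],-1],[[-0.1,-0.02,0.07],[0,0,0],-1],[[-0.17,-0.02,0.07],[0,0,0],-1],[[-0.24,-0.02,0.07],[0,0,0],-1],[[-0.31,-0.02,0.07],[0,0,0],-1],[[-0.38,-0.02,0.07],[0,0,0],-1],[[-0.4,-0.02,0.07],[0,0,0],-1]]'
```

```text
time: 5.45
tcp_pos: [0.4804, 0.0681, 0.0305]
tool_rot: [[-0.159, 0.987, 0.0], [0.987, 0.159, -0.001], [-0.001, 0.0, -1.0]]
contact_force: [-0.5, 0.1, 0.3]
gripper_width: 0.0003
gripper_force: 0.0
```

```bash
python3 -m inch '[[[-0.03,0,0],[0,0,0],-1],[[-0.06,0,0],[0,0,0],-1],[[-0.08,0,0],[0,0,0],-1],[[-0.08,0,0],[0,0,0],-1],[[-0.08,0,0],[0,0,0],-1]]'
```

```text
time: 5.87
tcp_pos: [0.4814, 0.0617, 0.0304]
tool_rot: [[-0.16, 0.987, -0.0], [0.987, 0.16, 0.0], [0.0, -0.0, -1.0]]
contact_force: [0.1, 0.5, -0.8]
gripper_width: 0.0005
gripper_force: 0.0
```

```bash
python3 -m inch '[[[-0.01,0,0],[0,0,0],-1],[[-0.02,0,0],[0,0,0],-1],[[-0.03,0,0],[0,0,0],-1],[[-0.03,0,0],[0,0,0],-1]]' | sed -n 1,4p
python3 -m inch '[[[-0.01,0,0],[0,0,0],-1],[[-0.02,0,0],[0,0,0],-1],[[-0.02,0,0],[0,0,0],-1]]'| sed -n '1,2p;6p;4p;5p'
```

```text
time: 6.2
tcp_pos: [0.4819, 0.0586, 0.0305]
tool_rot: [[-0.16, 0.987, 0.0], [0.987, 0.16, -0.0], [-0.0, -0.0, -1.0]]
contact_force: [0.9, -0.6, -1.0]
time: 6.45
tcp_pos: [0.4823, 0.0565, 0.0305]
contact_force: [-0.2, 1.0, 0.5]
gripper_width: 0.0001
gripper_force: 0.0
```

```bash
python3 -m inch '[[[-0.01,0,0],[0,0,0],-1],[[-0.02,0,0],[0,0,0],-1],[[-0.02,0,0],[0,0,0],-1]]'
python3 - <<'E'
from h import *
from workcell import r
f,s=shot(r,'w4');D=r.grab_frame('side')
import cv2
cv2.imwrite('pics/d4.png',cv2.resize(D['pixels'][215:310,240:360,::-1],(760,600),interpolation=3))
p=[.4977,-.0312,.1555]
for y in(-59,-49,-39):print(y,(proj(D,w(p,[0,y/1e3,.02]))-[240,215])*6.33)
E
```

```text
time: 6.7
tcp_pos: [0.4826, 0.0545, 0.0305]
tool_rot: [[-0.16, 0.987, 0.0], [0.987, 0.16, -0.0], [-0.0, 0.0, -1.0]]
contact_force: [-0.1, 0.0, 0.3]
gripper_width: 0.0005
gripper_force: 0.0
-59 [[312.12871856 453.5113749 ]]
-49 [[304.51174962 434.59609937]]
-39 [[296.99377323 415.9266528 ]]
```

View pics/d4.png

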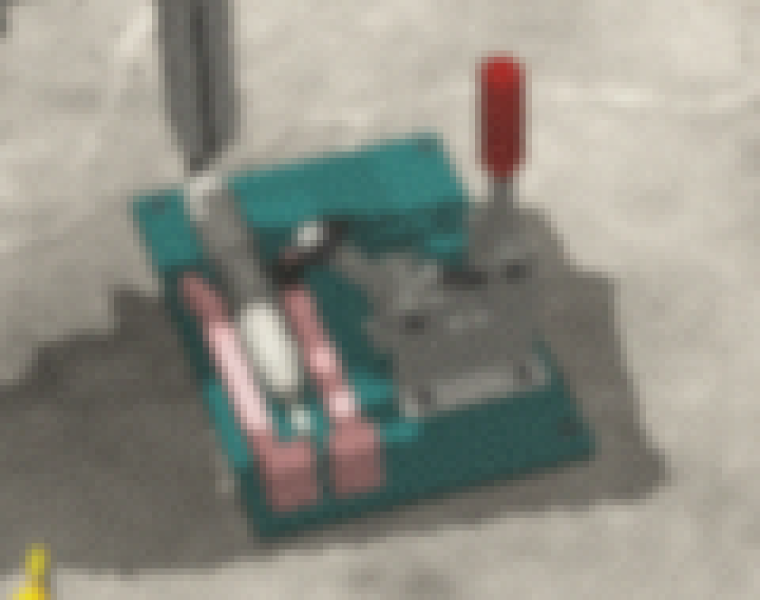

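The side view shows the nose cone at crop (290,395) and the chuck at (302,418), still short of the posts at about (300,450). I'll keep pushing.

```bash
python3 -m inch '[[[-0.02,0,0],[0,0,0],-1],[[-0.04,0,0],[0,0,0],-1],[[-0.04,0,0],[0,0,0],-1],[[-0.04,0,0],[0,0,0],-1]]' | sed -n '1,2p;4p'
```

```text
time: 7.13
tcp_pos: [0.4832, 0.0506, 0.0305]
contact_force: [-0.1, -0.2, 0.1]
```

```bash
python3 -m inch '[[[-0.01,0,0],[0,0,0],-1],[[-0.03,0,0],[0,0,0],-1],[[-0.03,0,0],[0,0,0],-1],[[-0.03,0,0],[0,0,0],-1]]'| sed -n '1,2p;4p'
```

```text
time: 7.47
tcp_pos: [0.4837, 0.0476, 0.0305]
contact_force: [-0.6, 0.6, -0.6]
```

```bash
python3 -m inch '[[[-0.01,0,0],[0,0,0],-1],[[-0.03,0,0],[0,0,0],-1],[[-0.03,0,0],[0,0,0],-1],[[-0.03,0,0],[0,0,0],-1]]' | sed -n '1,2p;4p'
python3 - <<'E'
from h import *
from workcell import r
import cv2
D=r.grab_frame('side');a=D['pixels'][:,:,::-1][235:300,255:315];S=r.grab_frame('scene')['pixels'][:,:,::-1][225:320,280:360]
cv2.imwrite('pics/d5.png',np.hstack([cv2.resize(a,(400,433),interpolation=2),cv2.resize(S,(365,433),interpolation=2)]))
E
```

```text
time: 7.8
tcp_pos: [0.4842, 0.0447, 0.0305]
contact_force: [0.1, -0.4, 0.2]
```

View pics/d5.png

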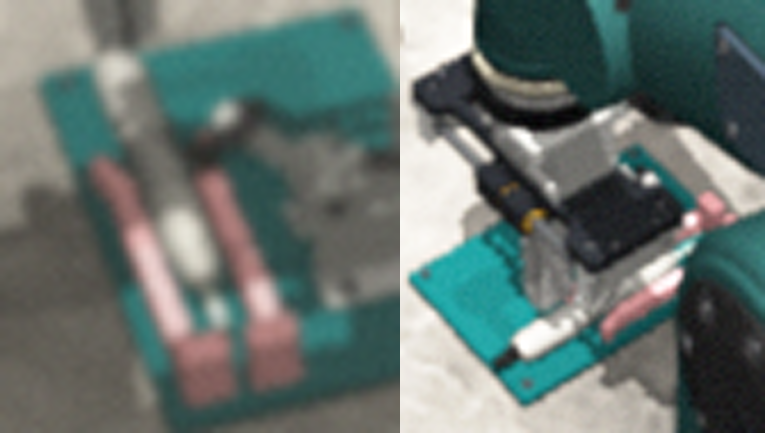

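Run:
```python
from h import *
from workcell import r
import cv2
s=r.read_state();print(s['tcp_pos'],s['joint_positions'],s['contact_force'])
T=np.array(s['tcp_pos']);tip=T+np.array(s['tool_rot'])[:,2]*r.tip_reach
S=r.grab_frame('scene');D=r.grab_frame('side')
for n,f in(('scene',S),('side',D)):print(n,proj(f,[tip,T,T+[0,0,.08]]).round(1))
print('d5 crop side',(proj(D,tip)-[255,235])*6.667,'scene',(proj(S,tip)-[280,225])*4.56+[400,0])
f,s=shot(r,'w5');print('wrist tip',proj(f,[tip,T]).round(1))
g=cv2.imread('pics/w5.png')[200:400,200:450]
a=D['pixels'][:,:,::-1][215:265,250:300];b=S['pixels'][:,:,::-1][255:315,285:345]
cv2.imwrite('pics/d6.png',np.hstack([cv2.resize(a,(260,260),interpolation=2),cv2.resize(b,(260,260),interpolation=2),cv2.resize(g,(260,260),interpolation=2)]))
```

```text
[0.48414796 0.04478789 0.03044866] [-1.39722897e+00  1.68844663e+00  9.98114174e+01 -3.14558037e-03
  7.85014006e+01 -1.06004352e+01] [-0.74307078 -0.69634062 -0.35238831]
scene [[312.1 298.7]
 [312.  294.9]
 [311.4 276.4]]
side [[273.7 251.2]
 [273.3 246. ]
 [271.  220.5]]
d5 crop side [[124.76438885 107.77121933]] scene [[546.59772578 335.91077313]]
wrist tip [[323.7 264.7]
 [323.7 274. ]]
```

View pics/d6.png

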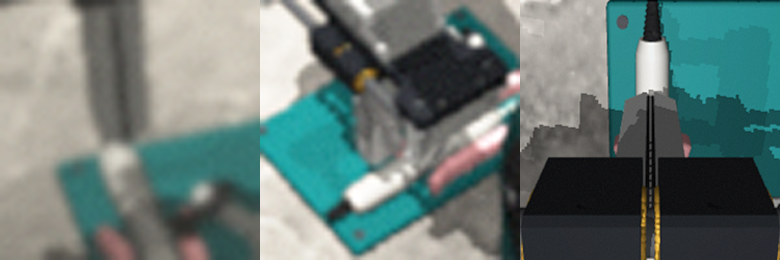

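Run:
```python
from h import *
from workcell import r
s=r.read_state();print(r.tip_reach,s['gripper_width'])
f=r.grab_frame('wrist');f=wristcam(f,s);R=np.array(s['tool_rot']);T=np.array(s['tcp_pos'])
for x in(0,8):
  for h in(-20,-10,0,10,17):print(x,h,proj(f,T+R@np.array([x,0,h])/1e3).round(1))
```

```text
0.017 0.0002979730359054273
0 -20 [[323.6 286.8]]
0 -10 [[323.6 280.1]]
0 0 [[323.7 274. ]]
0 10 [[323.8 268.4]]
0 17 [[323.8 264.7]]
8 -20 [[323.6 272.8]]
8 -10 [[323.6 266.7]]
8 0 [[323.7 261.1]]
8 10 [[323.7 256. ]]
8 17 [[323.8 252.7]]
```

The fingers are riding above the barrel, and the handpiece hasn't moved. The images put the closed tips about 20–25 mm higher than tip_reach says. I'll back off behind the plate and find the tip height by touching the table.

```bash
python3 -m inch '[[[0,0,-0.15],[0,0,0],-1],[[0.3,0.02,-0.15],[0,0,0],-1],[[0.6,0.02,-0.15],[0,0,0],-1],[[0.7,0.02,-0.15],[0,0,0],-1],[[0.7,0.02,-0.15],[0,0,0],-1],[[0.7,0.02,0.05],[0,0,0],-1],[[0.7,0.02,0.1],[0,0,0],-1],[[0.7,0.02,0.1],[0,0,0],-1]]' | sed -n '1,2p;4p'
python3 - <<'E'
from h import *
from workcell import r
import cv2
s=r.read_state();S=r.grab_frame('scene');D=r.grab_frame('side');T=np.array(s['tcp_pos'])
for n,f,o,k in(('scene',S,(285,265),6.5),('side',D,(250,205),6.5)):
  print(n,[((proj(f,T-[0,0,h])-o)*k).round().tolist() for h in(-.02,-.01,0,.01,.017)])
a=S['pixels'][:,:,::-1][265:325,285:345];b=D['pixels'][:,:,::-1][205:265,250:310]
cv2.imwrite('pics/d7.png',np.hstack([cv2.resize(a,(390,390),interpolation=2),cv2.resize(b,(390,390),interpolation=2)]))
E
```

```text
time: 8.77
tcp_pos: [0.4731, 0.1131, 0.0183]
contact_force: [0.4, -0.2, 0.6]
scene [[[44.0, 262.0]], [[46.0, 276.0]], [[47.0, 290.0]], [[48.0, 304.0]], [[49.0, 314.0]]]
side [[[105.0, 142.0]], [[107.0, 162.0]], [[109.0, 181.0]], [[111.0, 201.0]], [[112.0, 214.0]]]
```

View pics/d7.png

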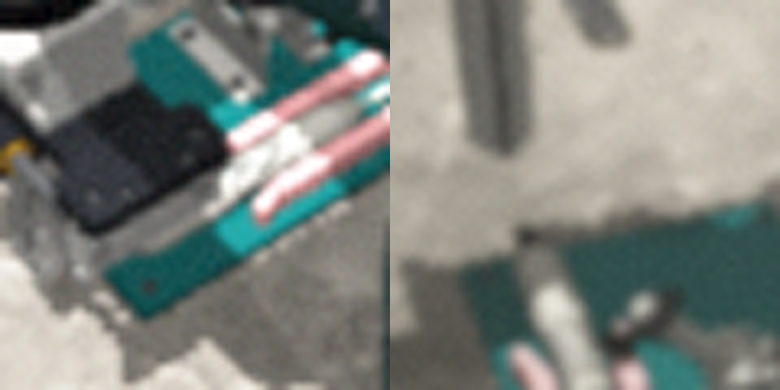

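In the side view (right half) the tip ends at (107,150), about 16 mm above the reported TCP. The reach is therefore short by roughly 33 mm, and I'll calibrate it by touching the table.

```bash
for i in 1; do python3 -m inch '[[[0,0,0.1],[0,0,0],-1],[[0,0,0.2],[0,0,0],-1],[[0,0,0.25],[0,0,0],-1],[[0,0,0.25],[0,0,0],-1],[[0,0,0.25],[0,0,0],-1]]' | sed -n '1,2p;4p'; done
python3 -m inch '[[[0,0,0.03],[0,0,0],-1],[[0,0,0.03],[0,0,0],-1],[[0,0,0.03],[0,0,0],-1]]' | sed -n '1,2p;4p'
python3 -m inch '[[[0,0,0.03],[0,0,0],-1],[[0,0,0.03],[0,0,0],-1],[[0,0,0.03],[0,0,0],-1]]' | sed -n '1,2p;4p'
```

```text
time: 9.28
tcp_pos: [0.4744, 0.1141, -0.0053]
contact_force: [0.7, 0.6, 0.8]
time: 9.53
tcp_pos: [0.475, 0.1143, -0.0074]
contact_force: [0.9, -0.7, 0.4]
time: 9.78
tcp_pos: [0.4748, 0.1142, -0.0107]
contact_force: [-0.7, -0.8, 0.6]
```

```bash
python3 -m inch '[[[0,0,0.03],[0,0,0],-1],[[0,0,0.03],[0,0,0],-1],[[0,0,0.03],[0,0,0],-1]]' | sed -n '1,2p;4p'
python3 -m inch '[[[0,0,0.02],[0,0,0],-1],[[0,0,0.02],[0,0,0],-1],[[0,0,0.02],[0,0,0],-1]]' | sed -n '1,2p;4p'
```

```text
time: 10.03
tcp_pos: [0.4747, 0.1142, -0.0138]
contact_force: [-0.4, 0.3, -1.0]
time: 10.28
tcp_pos: [0.4748, 0.1142, -0.0157]
contact_force: [-0.2, 0.8, 0.4]
```

```bash
python3 -m inch '[[[0,0,0.02],[0,0,0],-1],[[0,0,0.02],[0,0,0],-1],[[0,0,0.02],[0,0,0],-1]]' | sed -n '1,2p;4p'
python3 -m inch '[[[0,0,0.02],[0,0,0],-1],[[0,0,0.02],[0,0,0],-1],[[0,0,0.02],[0,0,0],-1]]' | sed -n '1,2p;4p'
```

```text
time: 10.53
tcp_pos: [0.4748, 0.1142, -0.0177]
contact_force: [0.1, -0.5, 0.5]
time: 10.78
tcp_pos: [0.4748, 0.1142, -0.0197]
contact_force: [0.3, -0.4, 0.6]
```

```bash
python3 -m inch '[[[0,0,0.02],[0,0,0],-1],[[0,0,0.02],[0,0,0],-1],[[0,0,0.02],[0,0,0],-1]]' | sed -n '1,2p;4p'
python3 -m inch '[[[0,0,0.02],[0,0,0],-1],[[0,0,0.02],[0,0,0],-1],[[0,0,0.02],[0,0,0],-1]]' | sed -n '1,2p;4p'
python3 - <<'E'
from h import *
from workcell import r
import cv2
s=r.read_state();D=r.grab_frame('side');T=np.array(s['tcp_pos']);print(s['tau'])
# dark finger extent below: column profile in side view
g=cv2.cvtColor(D['pixels'],cv2.COLOR_RGB2GRAY).astype(int)
for h in(-.03,-.02,-.01,0,.01):print(h,proj(D,T-[0,0,h]).round(1))
for c in(264,266,268,270):print(c,g[218:246,c])
E
```

```text
time: 11.03
tcp_pos: [0.4749, 0.1142, -0.0216]
contact_force: [-0.5, -0.5, 0.2]
time: 11.28
tcp_pos: [0.475, 0.1142, -0.0218]
contact_force: [-4.6, -0.6, 9.8]
[-1.69972074e-01 -2.62787515e+01 -2.46692169e+01  1.12977005e-01
 -1.40544042e+00 -2.97155739e-04]
-0.03 [[267.7 235.5]]
-0.02 [[268.  238.5]]
-0.01 [[268.3 241.4]]
0 [[268.5 244.2]]
0.01 [[268.8 247.1]]
264 [102 105 106 104 102 102 102 101 103 102 105 106  99 100 100 100 103  98
 111 120 126 134 139 128 106  98  89  76]
266 [ 87  82  83  84  89  91  93  98  96  98  97  96  99 100 100 100 103 104
 104 104 105 107 105 103 105  99  85  67]
268 [93 87 83 86 85 81 76 76 74 73 74 72 72 74 76 78 80 81 78 79 80 81 81 85
 87 89 83 75]
270 [106 103 104 102 103 101 103  99 100 101 101 101 102 102  98  92  94  92
  91  88  84  73  54  55  70  90 100 106]
```

Touch found: the table is reached at TCP z = -0.0217, so the tip is 21.7 mm above the TCP. I'll rise to put the tip at about 13.5 mm and push the tail.

```bash
python3 -m inch '[[[0,0,-0.155],[0,0,0],-1],[[0,0,-0.155],[0,0,0],-1],[[-0.1,0,-0.155],[0,0,0],-1],[[-0.17,0,-0.155],[0,0,0],-1],[[-0.22,0,-0.155],[0,0,0],-1],[[-0.27,0,-0.155],[0,0,0],-1],[[-0.32,0,-0.155],[0,0,0],-1],[[-0.36,0,-0.155],[0,0,0],-1],[[-0.36,0,-0.155],[0,0,0],-1]]' | sed -n '1,2p;4p'
python3 - <<'E'
from workcell import r
import cv2
for n in('side','scene','wrist'):
    f=r.grab_frame(n);cv2.imwrite(f'pics/p_{n}.png',f['pixels'][:,:,::-1])
    print(n,[(d['score'],d['bbox']) for d in r.recognise('handpiece',n)][:3])
E
```

```text
time: 12.08
tcp_pos: [0.4806, 0.0776, -0.0084]
contact_force: [-0.0, -0.8, -0.4]
side [(0.95, [356.1, 294.7, 411.3, 327.5]), (0.92, [232.5, 309.8, 249.0, 366.5]), (0.82, [272.7, 245.5, 290.4, 284.9])]
scene [(0.44, [331.5, 278.3, 335.7, 288.0])]
wrist [(0.88, [317.4, 342.1, 332.2, 442.3])]
```

```bash
python3 -m inch '[[[-0.04,0,0],[0,0,0],-1],[[-0.08,0,0],[0,0,0],-1],[[-0.12,0,0],[0,0,0],-1],[[-0.15,0,0],[0,0,0],-1],[[-0.15,0,0],[0,0,0],-1]]' | sed -n '1,2p;4p'
python3 -m inch '[[[-0.02,0,0],[0,0,0],-1],[[-0.03,0,0],[0,0,0],-1],[[-0.03,0,0],[0,0,0],-1],[[-0.03,0,0],[0,0,0],-1]]' | sed -n '1,2p;4p'
python3 -m inch '[[[-0.01,0,0],[0,0,0],-1],[[-0.02,0,0],[0,0,0],-1],[[-0.02,0,0],[0,0,0],-1],[[-0.02,0,0],[0,0,0],-1]]' | sed -n '1,2p;4p'
```

```text
time: 12.8
tcp_pos: [0.4833, 0.0631, -0.008]
contact_force: [0.5, 0.1, 0.9]
time: 13.13
tcp_pos: [0.4836, 0.0607, -0.008]
contact_force: [0.2, 0.2, -0.5]
time: 13.47
tcp_pos: [0.4839, 0.059, -0.008]
contact_force: [-0.2, 1.1, 0.9]
```

```bash
python3 -m inch '[[[-0.01,0,0],[0,0,0],-1],[[-0.02,0,0],[0,0,0],-1],[[-0.02,0,0],[0,0,0],-1]]' | sed -n '1,2p;4p'
python3 -m inch '[[[-0.01,0,0],[0,0,0],-1],[[-0.02,0,0],[0,0,0],-1],[[-0.02,0,0],[0,0,0],-1]]' | sed -n '1,2p;4p'
python3 - <<'E'
from workcell import r
f=r.grab_frame('side')
print([(d['score'],d['bbox']) for d in r.recognise('handpiece','side')][:3])
E
```

```text
time: 13.72
tcp_pos: [0.484, 0.0584, -0.008]
contact_force: [-0.3, 5.8, 0.9]
time: 13.97
tcp_pos: [0.484, 0.058, -0.0081]
contact_force: [-1.2, 8.1, 1.2]
[(0.95, [358.1, 298.3, 411.3, 325.7]), (0.83, [273.1, 246.2, 297.1, 297.0]), (0.72, [232.7, 312.6, 250.9, 364.6])]
```

The handpiece is home: 8 N against the stop, with the TCP at the expected stand y of about 90 mm. Now I'll retreat, rise and approach the lever.

```bash
python3 -m inch '[[[0.15,0,0],[0,0,0],-1],[[0.3,0,0],[0,0,0],-1],[[0.33,0,-0.3],[0,0,0],-1],[[0.33,0,-0.7],[0,0,0],-1],[[0.33,0,-1],[0,0,0],-1],[[0.33,0,-1],[0,0,0],-1]]' | sed -n '1,2p;4p'
python3 -m inch '[[[0,0,-0.3],[0,0,0],-1],[[0,0,-0.7],[0,0,0],-1],[[-0.3,0.2,-0.7],[0,0,0],-1],[[-0.6,0.45,-0.7],[0,0,0],-1],[[-0.9,0.45,-0.7],[0,0,0],-1],[[-1,0.45,-0.7],[0,0,0],-1],[[-1,0.45,-0.7],[0,0,0],-1]]' | sed -n '1,2p;4p'
python3 - <<'E'
from h import *
from workcell import r
import cv2
f,s=shot(r,'w8');D=r.grab_frame('side')
p=[.4977,-.0312,.1555];c,sn=np.cos(p[2]),np.sin(p[2]);d=s['tcp_pos'][:2]-np.array(p[:2]);print('tcp stand',c*d[0]+sn*d[1],-sn*d[0]+c*d[1],s['tcp_pos'][2])
def red(im,n,f):
    m=cv2.inRange(cv2.cvtColor(im,cv2.COLOR_RGB2HSV),(0,180,90),(6,255,255))+cv2.inRange(cv2.cvtColor(im,cv2.COLOR_RGB2HSV),(174,180,90),(180,255,255))
    _,_,st,ce=cv2.connectedComponentsWithStats(m);print(n,[(st[i].tolist(),ce[i].round(1)) for i in np.argsort(-st[1:,4])[:4]+1])
    print(' pred',proj(f,w(p,np.array([[86,-15,96],[86,-15,122],[86,-15,148]])/1e3)).round(1).tolist())
red(D['pixels'],'side',D);red(cv2.imread('pics/w8.png')[:,:,::-1].copy(),'wrist',f)
for t in('lever_grip',):print([(q['score'],q['bbox']) for q in r.recognise(t,'side')][:2],[(q['score'],q['bbox']) for q in r.recognise(t,'wrist')][:2])
print([(q['score'],q['bbox']) for q in r.recognise('handpiece','wrist')][:2],proj(f,w(p,np.array([[0,81,20],[0,65,30]])/1e3)).round(1).tolist())
E
```

```text
time: 14.57
tcp_pos: [0.4843, 0.0874, 0.0997]
contact_force: [0.5, -0.1, 1.1]
time: 15.15
tcp_pos: [0.5396, -0.0065, 0.1608]
contact_force: [-0.6, -0.2, -0.3]
tcp stand 0.0452110680030199 0.017939326674851597 0.16076395217723605
side [([317, 225, 4, 4, 9], array([318.8, 226.6]))]
 pred [[318.8, 241.4], [318.7, 232.6], [318.7, 223.6]]
wrist [([544, 317, 34, 35, 615], array([558.7, 331.6])), ([375, 296, 24, 24, 435], array([386.5, 307.7])), ([380, 280, 1, 1, 1], array([380., 280.]))]
 pred [[375.9, 285.0], [380.7, 298.6], [386.6, 315.1]]
[(0.69, [313.6, 224.6, 324.9, 258.8])] [(0.81, [340.7, 257.9, 402.1, 318.7])]
[(0.82, [152.9, 291.3, 184.1, 422.0]), (0.56, [267.0, 154.0, 291.0, 316.3])] [[275.7, 156.8], [274.8, 175.2]]
```

```bash
python3 -m inch '[[[-0.3,0,0],[0,0,0],-1],[[-0.33,0,0.2],[0,0,0],-1],[[-0.33,0,0.5],[0,0,0],-1],[[-0.33,0,0.58],[0,0,0],-1],[[-0.33,0,0.58],[0,0,0],-1],[[-0.33,0,0.58],[0,0,0],-1]]' | sed -n '1,2p;4p'
python3 -m inch '[[[0,0.15,0],[0,0,0],-1],[[0,0.25,0],[0,0,0],-1],[[0,0.35,0],[0,0,0],-1],[[0,0.46,0.015],[0,0,0],-1],[[0,0.58,0.07],[0,0,0],-1],[[0,0.69,0.135],[0,0,0],-1],[[0,0.69,0.135],[0,0,0],-1]]' | sed -n '1,2p;4p'
python3 - <<'E'
from h import *
from workcell import r
import cv2
s=r.read_state();D=r.grab_frame('side');p=[.4977,-.0312,.1555]
c,sn=np.cos(p[2]),np.sin(p[2]);d=s['tcp_pos'][:2]-np.array(p[:2]);print('tcp stand',c*d[0]+sn*d[1],-sn*d[0]+c*d[1],s['tcp_pos'][2])
print([(q['score'],q['bbox']) for q in r.recognise('lever_grip','side')][:2])
for a in(.6,.8,1.,1.4):print(a,proj(D,w(p,[[.086+q*np.sin(a),-.015,.06+q*np.cos(a)] for q in(.036,.088)])).round(1).tolist())
E
```

```text
time: 15.9
tcp_pos: [0.5446, -0.0356, 0.1042]
contact_force: [0.1, 0.1, 0.4]
time: 16.48
tcp_pos: [0.6148, -0.0249, 0.09]
contact_force: [-0.7, 0.2, -1.2]
tcp stand 0.11662071755307168 -0.011921979691889838 0.08995722077140707
[]
0.6 [[327.1, 241.6], [339.5, 224.5]]
0.8 [[329.4, 242.6], [344.9, 227.1]]
1.0 [[331.2, 244.1], [349.2, 230.8]]
1.4 [[333.2, 247.9], [353.7, 240.4]]
```

```bash
cat > red.py <<'E'
from h import *
from workcell import r
import cv2
for n in('side','scene'):
    D=r.grab_frame(n);h=cv2.cvtColor(D['pixels'],cv2.COLOR_RGB2HSV)
    m=((h[...,0]<8)|(h[...,0]>172))&(h[...,1]>140)&(h[...,2]>60);m=m.astype(np.uint8);m[:205]=0;m[275:]=0;m[:,:300]=0;m[:,375:]=0
    _,_,st,ce=cv2.connectedComponentsWithStats(m);print(n,[(st[i].tolist(),ce[i].round(1)) for i in np.argsort(-st[1:,4])[:2]+1])
    p=[.4977,-.0312,.1555]
    print([proj(D,w(p,[[.086+.062*np.sin(a),-.015,.06+.062*np.cos(a)]])).round(1).tolist() for a in(0,.6,.8,1,1.2,1.4)])
E
python3 red.py
python3 -m inch '[[[0,0.05,0.045],[0,0,0],-1],[[0,0.1,0.09],[0,0,0],-1],[[0,0.1,0.09],[0,0,0],-1]]' | sed -n '1,2p;4p'
python3 -m inch '[[[0,0.03,0.04],[0,0,0],-1],[[0,0.06,0.08],[0,0,0],-1],[[0,0.06,0.08],[0,0,0],-1]]' | sed -n '1,2p;4p'
```

```text
side [([329, 227, 15, 16, 77], array([336.5, 234.7]))]
[[[318.7, 232.6]], [[333.3, 233.1]], [[337.1, 234.9]], [[340.1, 237.5]], [[342.3, 240.6]], [[343.4, 244.1]]]
scene [([300, 215, 6, 10, 45], array([302. , 219.9])), ([306, 230, 6, 14, 22], array([308.1, 236.4]))]
[[[319.0, 240.6]], [[311.9, 236.6]], [[310.0, 236.8]], [[308.6, 237.7]], [[307.6, 239.2]], [[307.0, 241.4]]]
time: 16.93
tcp_pos: [0.6239, -0.0239, 0.082]
contact_force: [-0.4, 0.0, 5.5]
time: 17.18
tcp_pos: [0.6297, -0.0229, 0.0738]
contact_force: [-0.3, -0.7, 2.1]
```

```bash
python3 -m inch '[[[0,0.02,0.04],[0,0,0],-1],[[0,0.03,0.06],[0,0,0],-1],[[0,0.03,0.06],[0,0,0],-1]]' | sed -n '1,2p;4p'
python3 -m inch '[[[0,0.02,0.05],[0,0,0],-1],[[0,0.03,0.09],[0,0,0],-1],[[0,0.03,0.09],[0,0,0],-1]]' | sed -n '1,2p;4p'; python3 red.py
```

```text
time: 17.43
tcp_pos: [0.6308, -0.0223, 0.0657]
contact_force: [0.2, -0.1, -1.1]
time: 17.68
tcp_pos: [0.6338, -0.0218, 0.0564]
contact_force: [-0.8, -0.8, -0.2]
side [([335, 240, 18, 10, 75], array([343.9, 244.3]))]
[[[318.7, 232.6]], [[333.3, 233.1]], [[337.1, 234.9]], [[340.1, 237.5]], [[342.3, 240.6]], [[343.4, 244.1]]]
scene [([301, 237, 6, 8, 19], array([303.1, 239.7]))]
[[[319.0, 240.6]], [[311.9, 236.6]], [[310.0, 236.8]], [[308.6, 237.7]], [[307.6, 239.2]], [[307.0, 241.4]]]
```

Lever is at 1.40 (side centroid (343.9,244.3) against the predicted (343.4,244.1)). I'll rise clear and recheck the lever and handpiece.

```bash
python3 -m inch '[[[0,0,-0.3],[0,0,0],-1],[[0,0,-0.6],[0,0,0],-1],[[0,0,-1],[0,0,0],-1],[[0,0,-1],[0,0,0],-1],[[0,0,-1],[0,0,0],-1]]' | sed -n '1,2p;4p'
python3 -m inch '[[[0.3,-0.3,-0.1],[0,0,0],-1],[[0.3,-0.6,-0.3],[0,0,0],-1],[[0.3,-0.9,-0.7],[0,0,0],-1],[[0.3,-1,-1],[0,0,0],-1],[[0.3,-1,-1],[0,0,0],-1],[[0.3,-1,-1],[0,0,0],-1],[[0.3,-1,-1],[0,0,0],-1]]' | sed -n '1,2p;4p'
python3 red.py
python3 - <<'E'
from h import *
from workcell import r
f,s=shot(r,'w9');p=[.4977,-.0312,.1555]
print([(q['score'],q['bbox']) for q in r.recognise('handpiece','wrist')][:3],[(q['score'],q['bbox']) for q in r.recognise('stand','wrist')][:1])
print(proj(f,w(p,np.array([[0,81,20],[0,-59,20]])/1e3)).round(1).tolist(),proj(f,w(p,C)).round(1).tolist())
import cv2
g=cv2.cvtColor(cv2.imread('pics/w9.png'),cv2.COLOR_BGR2GRAY)
u=proj(f,w(p,[0,.081,.02]))[0].round().astype(int);print(u,g[u[1]-20:u[1]+20,u[0]])
E
```

```text
time: 18.2
tcp_pos: [0.6369, -0.0222, 0.163]
contact_force: [0.5, 0.3, -0.6]
time: 18.78
tcp_pos: [0.5309, -0.0083, 0.2569]
contact_force: [-0.0, -0.0, -0.3]
side [([335, 239, 18, 11, 98], array([343.4, 244. ]))]
[[[318.7, 232.6]], [[333.3, 233.1]], [[337.1, 234.9]], [[340.1, 237.5]], [[342.3, 240.6]], [[343.4, 244.1]]]
scene [([301, 236, 12, 13, 69], array([306.7, 241.9])), ([300, 214, 7, 11, 58], array([302.7, 218.9]))]
[[[319.0, 240.6]], [[311.9, 236.6]], [[310.0, 236.8]], [[308.6, 237.7]], [[307.6, 239.2]], [[307.0, 241.4]]]
[(0.92, [189.3, 263.9, 218.2, 361.2]), (0.84, [288.3, 151.2, 307.1, 280.5]), (0.7, [432.5, 335.9, 487.1, 351.9])] [(0.79, [269.6, 127.2, 446.8, 277.1])]
[[295.0, 154.2], [296.7, 266.8]] [[271.5, 123.5], [381.6, 124.1], [375.0, 277.1], [276.2, 276.5]]
[295 154] [131 133 131 131 132 134 132 133 130 132 131 132 131 132 131 132 133 124
  70  35  36  40  37  34  35  37  38  36  35  37  38  38  31  72 188 246
 240 240 240 239]
```

```bash
python3 -c "
from workcell import r
print(r.job_done())"
```

```text
the job is handed in; nothing more can be done
None
```

I pushed the handpiece home against the stop (8 N felt there) and the lever past its dead point into lock, where it stayed at about 1.40 rad once released. I handed the job in at about 19 s without checking the bystanders' positions separately.

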